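# Slide the specimen carrier under the test head until it catches

### The arm

A 6-joint arm with a two-finger parallel gripper is mounted at the origin on the work surface. World frame = base frame: x ahead of the robot, y to its left, z up, the work surface at z = 0. Lengths are in m, angles in rad, forces in N, time in s.
With the tool pointing down it reaches from about 0.375 to 0.9 m from the base axis. Payload 3.1 kg.
Tool frame: the origin (TCP) lies between the finger pads; the fingertips stand 8 mm ahead of it and the grasp point (between the pads) lies 11 mm behind it; z points along the fingers, y is the line along which they close (so a half turn about z gives the same grasp; the last joint's range is limited). The gripper opens to 87 mm and grips with 3 to 60 N. Pads are 19 mm wide; open, the fingers measure 117 mm over their backs; the gripper's body (75 mm by 190 mm) begins 51 mm behind the grasp point.
Start: joints at [-1.425, 0.527, 1.433, -0, 1.181, -0.178], TCP at [0.199, -0.592, 0.231] pointing down, gripper open.
Joint ranges: [-3.08, 3.08], [-0.75, 2.2], [0.22, 2.44], [-1.43, 4.57], [0, 2.65], [-2.85, 2.85]. Speed limits (rad/s): [2.79, 2.79, 3.14, 3.14, 3.14, 3.14].

### API

Orientations are given as a unit quaternion [x, y, z, w].
In Python, from rig import robot, vision, job gives the robot as it stands.
- The arm moves only by the shell command python3 -m handwheel 'ROWS' [OPENING] [FORCE]. ROWS is JSON, a list of rows, each a list of 4 numbers: the shift along the tool's x, y, z as a fraction of full scale, then the turn about the tool's z as a fraction of full scale. A call has 1 to 20 rows; each row is the pose to reach, as a shift and turn from the pose commanded when the call began, along the tool's axes at that moment, turning the shorter way round; what a row does not reach only later rows make up. Full scale, the value 1, is 300 mm for a shift and 2 pi rad for a turn. A row lasts 1/12 s, in which the tool goes at most 41.7 mm and 7.16 degrees, less where a joint would pass 70% of its speed; a pose out of reach is approached as far as the arm can. A call with a number of a shift or a turn outside -1 to 1 is refused whole. A call with a gripper value outside its range is refused whole. OPENING is the opening in per cent of the stroke, from 0 (shut) to 100 (fully open), set as the call begins (- or left out, the last holds). The fingers move at their own pace and stop on an object; FORCE is the grip in N (left out, the last holds). Time passes only in rows, so rows that repeat a pose let the fingers close. It gives the time, the measured TCP pose, the force, the opening and the grip force at its end, in the units of the state.
- robot.get_obs(): the state, without advancing time (a new reading comes with each control period).
- vision.camera(name): name is "scene" or "top" or "wrist"; returns a dict with "frame" (384x512x3 uint8, red, green, blue), "K" (3x3 intrinsics, pixels), "cam_to_world" (4x4, takes a point from camera to world coordinates); the wrist camera has in their place "hand_eye" (4x4, takes a point from camera to tool coordinates, whose origin is the TCP and whose axes are the flange's). Camera axes: x right, y down, z forward; pixel columns grow to the right and rows downward; lengths in m; the calibration is good to about 2 mm. The wrist camera is an equidistant fisheye: a pixel r from the principal point sees the ray r / f radians off the axis. A picture is of the moment at which its call begins: read the wrist's pose just before it. There is no depth.
- job.hand_in(): hands the job in; it is judged then, once.
Trained networks look in the newest picture that a camera, given by its name, has taken for a name from the list of things; names that differ only in an ending like _2 or _b are one class to them, and where a whole thing is asked for, a point or a joint stands for the part that bears it (a point fixed in the world has none). Each returns a list of dicts, best first, with "conf" (0 to 1); they miss things now and then, are a little off and sometimes report something else, mostly with a low value. They report only what shows in the picture. A call takes as long as a camera call.
- vision.look_for(camera, label): "point" ([row, column] in pixels, amid what is visible of it).
- vision.outline_of(camera, label): "mask" (384x512 bool, what is visible of it) and "point" ([row, column] in pixels, amid what is visible of it).
The state is a dict: "time": time; "q": joint angles; "joint_velocities": joint speeds; "joint_torque": joint torques, N m; "position": TCP position; "tool_rot": TCP orientation; "ft_force": force on the tool from outside, world axes, zero at the start; "moment": the same for the moment, N m; "grip_width": finger opening in m; "grip_force": force on a finger pad.
Only numpy, scipy, OpenCV 4.12 (cv2) and the standard library are available. Lean on these libraries where they do the work, as an engineer would, in place of code of your own. Each camera call takes 0.05 s, during which the arm holds its last target. There are 200 camera calls.

### The job

Take the low specimen carrier by its red grip and slide it nose first along the guide lane under the overhanging head of the test stand, keeping clear of the head's underside. Push it gently home past the resistance of the hidden catch until it has clicked in against the sprung pad of the depth stop, without crushing the pad, then let go; leave the other things on the bench alone.

Things in the scene. Friction and masses are not known exactly. Their poses are not given: they have to be found in the camera images.
- stand: Test stand fixed to the bench: guide lane between two dark steel rails (16 mm high, 85 mm apart inside, at x = 0 to 200 mm; flared mouth at x = -42 to 0), two steel columns 85 mm either side of the lane at x = 120, crossbar and hand wheel on top (274 mm high). Origin on the bench, mid-lane, where the straight rails begin; x points into the lane, z up.
- head: Black overhanging head of the stand with a steel platen below it, fixed. Underside 48 mm (platen) to 58 mm (head) above the bench, over x = 35 to 200 mm of the stand's frame, 150 mm wide (215 at the columns); top at 88 mm, dial gauge above to 156 mm. Origin and axes are the stand's.
- carrier: Loose flat aluminium carrier, about 0.35 kg. Origin: underside, middle of its plate (90 x 80 x 12 mm); x to its nose, z up. Specimen fixed on it (60 mm wide, top 38 mm above the bench, so 10 mm pass below the platen). Nose: tongue 30 mm wide to x = 105, a ramp climbing from its tip to a 21 mm high ridge, steep rear face at x = 80. A bar runs back to the red grip at x = -170.
- grip (a point): Centre of the carrier's upright red grip, to pinch from above: 42 mm above the bench; the grip is 44 mm long along the carrier's x, 14 mm thick across (y), top at 60 mm, standing on a bar 24 mm wide, 12 mm high. Axes are the carrier's; the plate's middle lies 170 mm ahead along x, the nose tip 275 mm. When caught, it is about 85 to 48 mm before the stand's origin.
- specimen (a point): Middle of the specimen's top, 38 mm above the carrier's underside.
- pad (a joint): How far the pad is pressed in, m (0 free, 1200 N/m, over 0.015 crushed). Felt when pushing in: sliding friction, 0 to 4 N; then the ramp lifts the roller, 3 to 8 N more, falling off on the ridge; then the pad, 1.2 N more per mm. At 6 to 8 mm the roller drops behind the ridge and keeps the carrier in, pad at 0.0075. A push of 12 to 15 N beyond friction is surely enough.
- sieve: Open steel sieve pan, 120 mm across, 40 mm high; origin under its middle. Leave alone.
- weight: Brass calibration weight, 44 mm across, 70 mm high; origin under its middle. Leave alone.
- flask: Amber jar with black cap, 56 mm across, 80 mm high; origin under its middle. Leave alone.
- stopzone (a point): Fixed point of the stand, 178 mm into the lane: middle of the zone where the catch may be. A blue depth stop there, below and behind the head, is set anew each time along x (36 mm range, setting not given: feel for it) and stays put. It holds a spring roller (10 mm thick) over mid-lane, axis 160 to 196 mm in, and a sprung pad, face 23 mm beyond the roller's axis.

How it is judged:
On the way, in this order (a step that is already met when the one before it is completed fails the run):
1. the carrier is in the lane, specimen under the head, nose not yet home (x of specimen in the frame of stand above 0.035 m and y of specimen in the frame of stand between -0.006 and 0.006 m and height (world z) of carrier below 0.008 m), for 0.1 s.
2. the carrier presses the pad of the depth stop (value of joint pad above 0.005 m), for 0.2 s.
At the end, for the whole second after the job is handed in: The carrier lies flat and at rest in the lane under the head, within 6 mm of its middle and 0.08 rad of its direction, let go, and held by the catch so that the pad stays pressed in by 6.5 to 10 mm (value of joint pad between 0.0065 and 0.01 m and y of specimen in the frame of stand between -0.006 and 0.006 m and angle between the x axis of carrier and the x axis of stand, either way round below 0.08 rad and height (world z) of carrier below 0.004 m and angle between carrier's own z axis and vertical below 0.05 rad and linear speed of carrier below 0.01 m/s); the robot touches nothing.
It fails at once if the carrier touches the underside of the head (over 1 N) (contact force between carrier and head above 1 N).
It fails at once if the pad is crushed (pressed in more than 15 mm) (value of joint pad above 0.015 m).
It fails at once if the carrier is rammed or jammed against the rails, columns or head of the stand (over 25 N) (contact force between carrier and stand above 25 N).
It fails at once if another thing on the bench is shifted by more than 25 mm (distance of any of sieve, weight, flask from where it was at the start of the episode above 0.025 m).
It also fails if it takes over 72 s, if anything falls off the work surface, if the arm or the gripper's body presses on something with over 40 N, if the wrist force passes 120 N, or if a joint passes its speed limit or range.

## Working session

There is one attempt and no reset: what is moved stays moved. The work goes in short steps, Python scripts to look and compute and a shell command to move; the robot and the scene stay as the last step left them, time stands still between calls to the robot, and variables do not carry over. Pictures are saved under pics/ and viewed, at most 10 in all, crops included, and the job is handed in when it is done.

```bash
mkdir -p pics; ls; cat > h.py <<'E'
import numpy as np, cv2
from rig import robot, vision, job
from scipy.spatial.transform import Rotation as R
def ray(c,px,z):
    K=np.array(c["K"]);T=np.array(c["cam_to_world"])
    d=T[:3,:3]@np.array([(px[1]-K[0,2])/K[0,0],(px[0]-K[1,2])/K[1,1],1]);o=T[:3,3]
    return o+d*(z-o[2])/d[2]
def proj(c,P):
    K=np.array(c["K"]);T=np.array(c["cam_to_world"]);p=(np.atleast_2d(P)-T[:3,3])@T[:3,:3]
    q=p@K.T;return q[:,:2]/q[:,2:]
def save(n,f): cv2.imwrite("pics/"+n,f[:,:,::-1])
E
python3 - <<'E'
from h import *
ims=[]
for n in("top","scene"):
    c=vision.camera(n);ims.append(c["frame"])
    print(n,np.round(c["K"],1).tolist(),np.round(c["cam_to_world"],3).tolist())
    for l,z in(("stand",.1),("head",.088),("carrier",.012),("grip",.05),("specimen",.038),("sieve",.02),("weight",.05),("flask",.06)):
        print(l,[(np.round(o["point"]),round(o["conf"],2),ray(c,o["point"],z)[:2].round(3)) for o in vision.look_for(n,l)[:2]])
save("a.png",ims[0]);save("b.png",ims[1])
o=robot.get_obs();print(o["tool_rot"],o["ft_force"])
E
```

```text
pics
top [[352.0, 0.0, 259.1], [0.0, 352.0, 187.1], [0.0, 0.0, 1.0]] [[-0.007, -0.982, 0.187, 0.469], [-1.0, 0.012, 0.022, 0.019], [-0.024, -0.187, -0.982, 0.801], [0.0, 0.0, 0.0, 1.0]]
stand [(array([246., 394.]), 0.69, array([ 0.482, -0.227]))]
head []
carrier [(array([219., 196.]), 0.58, array([0.547, 0.179]))]
grip [(array([222., 195.]), 0.63, array([0.537, 0.174]))]
specimen [(array([221., 194.]), 0.65, array([0.541, 0.178]))]
sieve [(array([130., 214.]), 0.58, array([0.754, 0.14 ]))]
weight [(array([136., 284.]), 0.88, array([ 0.728, -0.02 ]))]
flask [(array([124., 390.]), 0.77, array([ 0.748, -0.254]))]
scene [[437.9, 0.0, 255.5], [0.0, 437.9, 185.2], [0.0, 0.0, 1.0]] [[0.308, 0.695, -0.65, 1.275], [0.951, -0.237, 0.197, -0.172], [-0.017, -0.679, -0.734, 0.783], [0.0, 0.0, 0.0, 1.0]]
stand [(array([157., 136.]), 0.58, array([ 0.501, -0.22 ]))]
head [(array([164., 144.]), 0.86, array([ 0.515, -0.205])), (array([266., 138.]), 0.71, array([ 0.784, -0.255]))]
carrier [(array([162., 308.]), 0.88, array([0.561, 0.185]))]
grip [(array([160., 305.]), 0.89, array([0.587, 0.163]))]
specimen [(array([160., 306.]), 0.79, array([0.578, 0.171]))]
sieve [(array([220., 325.]), 0.95, array([0.747, 0.145])), (array([158., 135.]), 0.22, array([ 0.412, -0.228]))]
weight [(array([230., 251.]), 0.78, array([ 0.744, -0.024])), (array([160., 133.]), 0.44, array([ 0.45 , -0.231]))]
flask [(array([266., 137.]), 0.95, array([ 0.763, -0.26 ]))]
[ 9.86921158e-01  1.61203683e-01 -5.68167446e-07  1.96866550e-05] [-0.01811628  0.13480414 -0.18294114]
```

View pics/a.png

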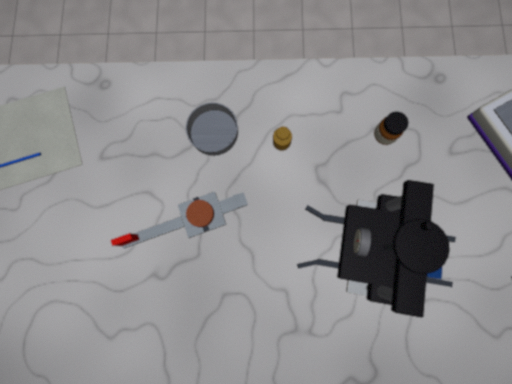

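View pics/b.png

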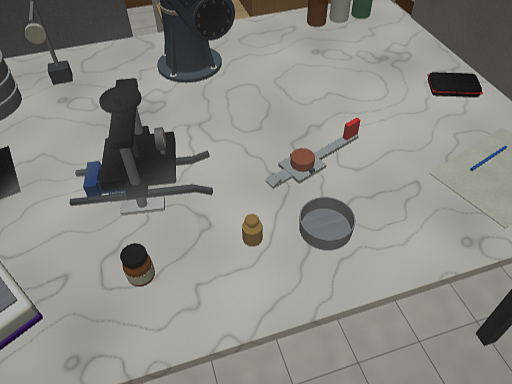

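The top view shows the carrier with its red grip at about (240,125) and nose at (200,245). The lane mouth is at about (209,308) and (265,300), and the rails run right to about (239,454) and (284,451). The scene view agrees. The sieve, weight and flask lie farther out.

```bash
cat >> h.py <<'E'
from scipy.optimize import least_squares
def red(f):
    h=cv2.cvtColor(f,cv2.COLOR_RGB2HSV);m=((h[...,0]<6)|(h[...,0]>174))&(h[...,1]>205)&(h[...,2]>120)
    n,l,s,c=cv2.connectedComponentsWithStats(m.astype(np.uint8));i=1+s[1:,4].argmax();return c[i][::-1],s[i,4]
E
python3 - <<'E'
from h import *
c=vision.camera("top");s=vision.camera("scene")
print("top stand pts",[ray(c,p,.016)[:2].round(3) for p in((209,308),(217,325),(265,300),(262,318),(239,454),(284,451))])
print("scene stand",[ray(s,p,.016)[:2].round(3) for p in((154,208),(160,188),(191,211),(189,190),(201,71),(173,78))])
for k,z in((c,.045),(s,.04)):
    r,n=red(k["frame"]);print("grip",r,n,ray(k,r,z))
print("spec",ray(c,(213,200),.036),ray(s,(157,302),.038)); print("nose",ray(c,(200,245),.01),ray(s,(182,271),.01))
f=c["frame"][185:305,280:470];f=cv2.resize(f,None,fx=4,fy=4,interpolation=cv2.INTER_CUBIC);save("c.png",f)
E
```

```text
top stand pts [array([ 0.567, -0.073]), array([ 0.549, -0.11 ]), array([ 0.445, -0.051]), array([ 0.451, -0.09 ]), array([ 0.498, -0.388]), array([ 0.403, -0.371])]
scene stand [array([ 0.454, -0.048]), array([ 0.459, -0.101]), array([ 0.58 , -0.072]), array([ 0.558, -0.117]), array([ 0.505, -0.389]), array([ 0.416, -0.369])]
grip [239.28865979 121.88659794] 97 [0.50226741 0.33140769 0.045     ]
grip [ 92.66666667 480.        ] 3 [0.48372409 0.73854103 0.04      ]
spec [0.55829748 0.16601827 0.036     ] [0.56310546 0.16502284 0.038     ]
nose [0.58999344 0.06891493 0.01      ] [0.59327341 0.07405123 0.01      ]
```

View pics/c.png

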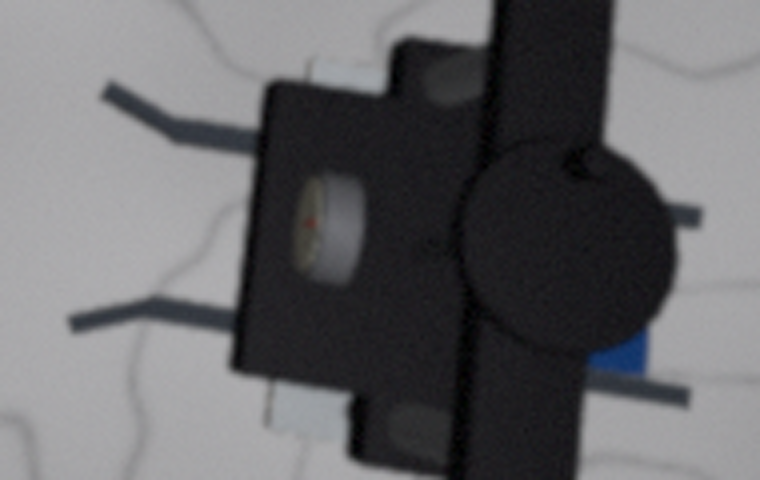

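```bash
python3 -m handwheel '[[0,0,-0.66,0],[0,0,-0.66,0],[0,0,-0.66,0],[0,0,-0.66,-0.1],[0,0,-0.66,-0.15],[0.9,-0.37,-0.66,-0.251],[0.9,-0.37,-0.66,-0.251],[0.9,-0.37,-0.66,-0.251],[0.9,-0.37,-0.66,-0.251],[0.9,-0.37,-0.66,-0.251],[0.9,-0.37,-0.66,-0.251],[0.9,-0.37,-0.66,-0.251],[0.9,-0.37,-0.66,-0.251],[0.9,-0.37,-0.66,-0.251],[0.9,-0.37,-0.66,-0.251],[0.9,-0.37,-0.66,-0.251],[0.9,-0.37,-0.66,-0.251],[0.9,-0.37,-0.66,-0.251],[0.9,-0.37,-0.66,-0.251],[0.9,-0.37,-0.66,-0.251]]' 100 20
```

```text
time: 2.67
position: [0.4194, -0.4015, 0.4285]
tool_rot: [0.582, 0.813, 0.0, -0.0]
ft_force: [-0.2, 0.6, -0.2]
grip_width: 0.0872
grip_force: 0.0
```

```bash
python3 -m handwheel '[[0.9,0.57,0,0],[0.9,0.57,0,0],[0.9,0.57,0,0],[0.9,0.57,0,0],[0.9,0.57,0,0],[0.9,0.57,0,0],[0.9,0.57,0,0],[0.9,0.57,0,0],[0.9,0.57,0,0],[0.9,0.57,0,0]]' && python3 - <<'E'
from h import *
o=robot.get_obs();c=vision.camera("wrist")
print(o["position"],o["tool_rot"],c["K"],np.round(c["hand_eye"],4).tolist());save("d.png",c["frame"])
E
```

```text
time: 3.5
position: [0.4939, -0.0894, 0.4288]
tool_rot: [0.58, 0.814, -0.0, 0.0]
ft_force: [0.9, -0.3, 0.8]
grip_width: 0.0871
grip_force: 0.0
[ 0.49386275 -0.08938473  0.42880493] [ 5.80291603e-01  8.14408657e-01 -2.39494205e-04  3.71799544e-04] [[297.31863964   0.         254.80081904]
 [  0.         297.31863964 193.55389317]
 [  0.           0.           1.        ]] [[-0.0005, -0.9528, -0.3037, 0.0837], [1.0, -0.0002, -0.0008, 0.0], [0.0007, -0.3037, 0.9528, -0.1528], [0.0, 0.0, 0.0, 1.0]]
```

View pics/d.png

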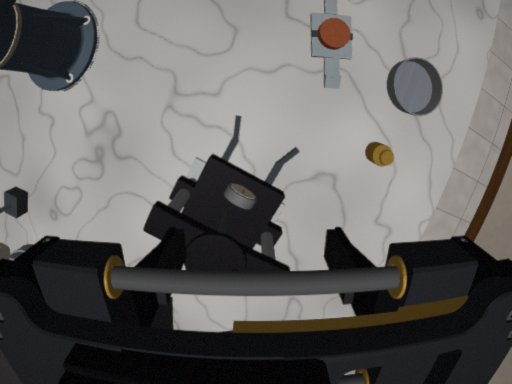

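The wrist view shows the lane mouth: flare tips at about (117,238) and (150,296), corners at about (160,226) and (182,268). The specimen is at (33,335).

```bash
cat >> h.py <<'E'
def wray(c,o,px,z):
    K=np.array(c["K"]);E=np.array(c["hand_eye"]);u=np.array([px[1]-K[0,2],px[0]-K[1,2]])/K[0,0];r=np.linalg.norm(u)
    d=np.array([*(u/r*np.sin(r)),np.cos(r)]);Q=R.from_quat(o["tool_rot"]).as_matrix()
    p=np.array(o["position"])+Q@E[:3,3];d=Q@E[:3,:3]@d
    return p+d*(z-p[2])/d[2]
def wproj(c,o,P):
    K=np.array(c["K"]);E=np.array(c["hand_eye"]);Q=R.from_quat(o["tool_rot"]).as_matrix()
    p=((np.atleast_2d(P)-np.array(o["position"]))@Q-E[:3,3])@E[:3,:3]
    n=np.hypot(p[:,0],p[:,1]);a=np.arctan2(n,p[:,2]);return np.c_[K[0,2]+K[0,0]*a*p[:,0]/n,K[1,2]+K[0,0]*a*p[:,1]/n]
E
python3 - <<'E'
from h import *
o=robot.get_obs();c=vision.camera("wrist")
for p in((117,238.5),(160,226),(150,296),(182,268)):print(p,wray(c,o,p,.016).round(3))
print("spec",wray(c,o,(33,335),.038).round(3))
f=cv2.resize(c["frame"][100:220,190:320],None,fx=5,fy=5,interpolation=cv2.INTER_CUBIC);save("e.png",f)
E
```

```text
(117, 238.5) [ 0.447 -0.049  0.016]
(160, 226) [ 0.45  -0.136  0.016]
(150, 296) [ 0.571 -0.073  0.016]
(182, 268) [ 0.542 -0.151  0.016]
spec [0.561 0.164 0.038]
```

View pics/e.png

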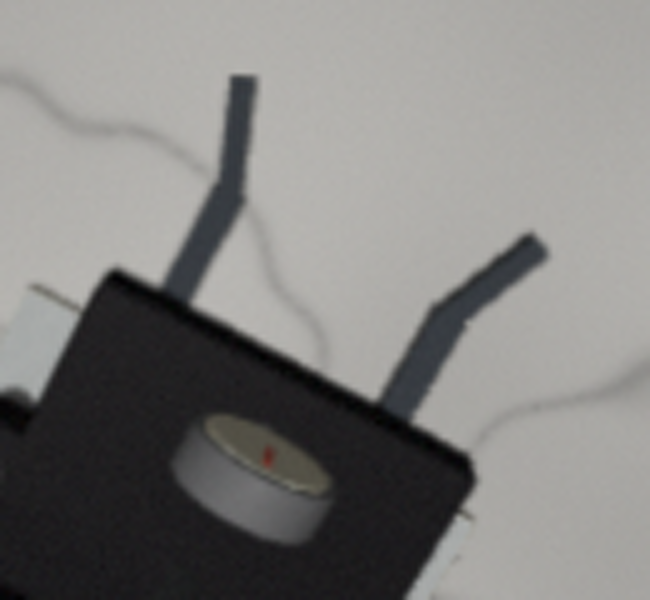

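```bash
python3 - <<'E'
from h import *
o=robot.get_obs();c=vision.camera("wrist")
P=[wray(c,o,p,.016)[:2] for p in((140,239),(161.6,277),(115.6,241.4),(147,295.4),(160.4,228),(180,266))]
print(np.round(P,4).tolist());m=(P[0]+P[1])/2;print("corner mid",m,"width",np.linalg.norm(P[0]-P[1]),"tips mid",(P[2]+P[3])/2)
for a,b in((0,4),(1,5)):d=P[b]-P[a];print(np.degrees(np.arctan2(d[1],d[0])),np.linalg.norm(d))
n=P[1]-P[0];print("perp ang",np.degrees(np.arctan2(n[1],n[0]))-90)
E
python3 -m handwheel '[[0.95,0.4,0.4,0],[0.95,0.4,0.4,0],[0.95,0.4,0.4,0],[0.95,0.4,0.4,0],[0.95,0.4,0.4,0],[0.95,0.4,0.4,0],[0.95,0.4,0.4,0],[0.95,0.4,0.4,0],[0.95,0.4,0.4,0],[0.95,0.4,0.4,0],[0.95,0.4,0.4,0]]' && python3 - <<'E'
from h import *
o=robot.get_obs();c=vision.camera("wrist");f=c["frame"]
print("grip lf",[(x["point"],x["conf"],wray(c,o,x["point"],.05)) for x in vision.look_for("wrist","grip")[:1]])
r,n=red(f);print("red",r,n,wray(c,o,r,.05),"spec",[(x["point"],wray(c,o,x["point"],.036)) for x in vision.look_for("wrist","specimen")[:1]])
save("f.png",f)
E
```

```text
[[0.4613, -0.0913], [0.5442, -0.1076], [0.4509, -0.0454], [0.5681, -0.0687], [0.4535, -0.136], [0.5363, -0.1495]]
corner mid [ 0.5027807  -0.09944454] width 0.08451695219214123 tips mid [ 0.50949736 -0.05706011]
-99.92740587565478 0.045384482571474254
-100.70766043165894 0.0426115068196974
perp ang -101.11058450052894
time: 4.57
position: [0.5156, 0.2167, 0.3084]
tool_rot: [0.582, 0.813, -0.0, 0.0]
ft_force: [-0.1, -0.8, -0.4]
grip_width: 0.0867
grip_force: 0.0
grip lf [([186.1, 271.8], 0.91, array([0.55007336, 0.19005559, 0.05      ]))]
red [ 83.44029851 273.8358209 ] 268 [0.50441542 0.32812385 0.05      ] spec [([180.3, 272.1], array([0.54956166, 0.19502779, 0.036     ]))]
```

View pics/f.png

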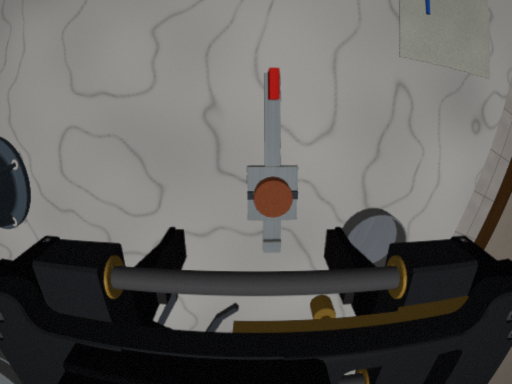

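The wrist view shows the red grip at (84,274), the specimen disc at (197,273) and the nose tip at (250,271), almost aligned with the tool axis.

```bash
python3 - <<'E'
from h import *
o=robot.get_obs();c=vision.camera("wrist")
s=wray(c,o,(197,273),.038)[:2];n=wray(c,o,(251,271.5),.006)[:2];g=wray(c,o,(83.4,273.8),.052)[:2]
for a in(s,n):d=a-g;print(a,np.linalg.norm(d),np.degrees(np.arctan2(d[1],d[0])))
Q=R.from_quat(o["tool_rot"]).as_matrix()
print(g,np.degrees(np.arctan2(Q[1,0],Q[0,0])),"tool delta/300mm",Q.T@(np.array([*g,.14])-o["position"])/.3)
E
```

```text
[0.56003557 0.17089732] 0.16626660809114974 -70.69763070131478
[0.59687535 0.06748117] 0.27604759355180675 -70.57634293542321
[0.50507557 0.32781763] 108.74203055074699 tool delta/300mm [0.36413101 0.08507373 0.56424704]
```

```bash
python3 -m handwheel '[[0.364,0.085,0.5,-0.002],[0.364,0.085,0.5,-0.002],[0.364,0.085,0.5,-0.002],[0.364,0.085,0.5,-0.002],[0.364,0.085,0.5,-0.002],[0.364,0.085,0.6,-0.002],[0.364,0.085,0.7,-0.002],[0.364,0.085,0.8,-0.002],[0.364,0.085,0.86,-0.002],[0.364,0.085,0.9,-0.002],[0.364,0.085,0.92,-0.002],[0.364,0.085,0.92,-0.002],[0.364,0.085,0.92,-0.002]]' && python3 -m handwheel '[[0,0,0,0],[0,0,0,0],[0,0,0,0],[0,0,0,0],[0,0,0,0],[0,0,0,0],[0,0,0,0],[0,0,0,0],[0,0,0,0],[0,0,0,0],[0,0,0,0],[0,0,0,0]]' 0 25
```

```text
time: 5.85
position: [0.5047, 0.3295, 0.0335]
tool_rot: [0.577, 0.817, 0.001, 0.0]
ft_force: [-0.2, 0.7, -0.3]
grip_width: 0.0871
grip_force: 0.0
time: 6.85
position: [0.5036, 0.3296, 0.0325]
tool_rot: [0.576, 0.817, -0.0, -0.0]
ft_force: [-0.2, 0.0, -0.6]
grip_width: 0.0149
grip_force: 0.0
```

```bash
python3 -m handwheel '[[0,0,0,0],[0,0,0,0],[0,0,0,0],[0,0,0,0]]'; python3 - <<'E'
from h import *
o=robot.get_obs();print(o["grip_force"],o["position"])
c=vision.camera("wrist");save("g.png",c["frame"])
E
```

```text
time: 7.18
position: [0.5037, 0.3296, 0.0325]
tool_rot: [0.576, 0.817, 0.0, -0.0]
ft_force: [0.1, -0.0, -0.1]
grip_width: 0.0139
grip_force: 25.0
24.999426626600325 [0.50367174 0.32957214 0.03251238]
```

View pics/g.png

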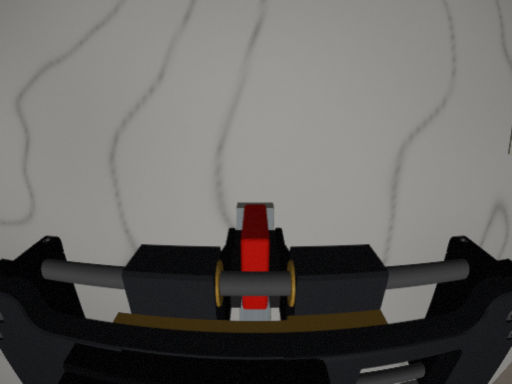

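The grip (red, around (255,258)) is pinched centrally between the pads. Next I'll slide the carrier to a line-up point before the mouth.

```bash
python3 -m handwheel '[[-0.02,0.008,0,0.005],[-0.04,0.016,0,0.01],[-0.06,0.024,0,0.016],[-0.08,0.032,0,0.022],[-0.1,0.04,0,0.028],[-0.12,0.048,0,0.034],[-0.145,0.056,0,0.04],[-0.17,0.065,0,0.046],[-0.195,0.075,0,0.052],[-0.22,0.085,0,0.058],[-0.24,0.093,0,0.064],[-0.26,0.101,0,0.07],[-0.28,0.108,0,0.076],[-0.295,0.114,0,0.08],[-0.308,0.119,0,0.0836],[-0.308,0.119,0,0.0836],[-0.308,0.119,0,0.0836]]' && python3 - <<'E'
from h import *
o=robot.get_obs();Q=R.from_quat(o["tool_rot"]).as_matrix()
print(o["position"],np.degrees(np.arctan2(Q[1,0],Q[0,0])))
c=vision.camera("top");f=c["frame"]
save("h.png",cv2.resize(f[150:300,130:330],None,fx=4,fy=4,interpolation=cv2.INTER_CUBIC))
E
```

```text
time: 8.65
position: [0.5685, 0.2539, 0.0325]
tool_rot: [0.769, 0.64, -0.0, 0.0]
ft_force: [0.2, -0.3, -1.1]
grip_width: 0.0136
grip_force: 25.0
[0.56847813 0.25387179 0.03250912] 79.5218323956397
```

View pics/h.png

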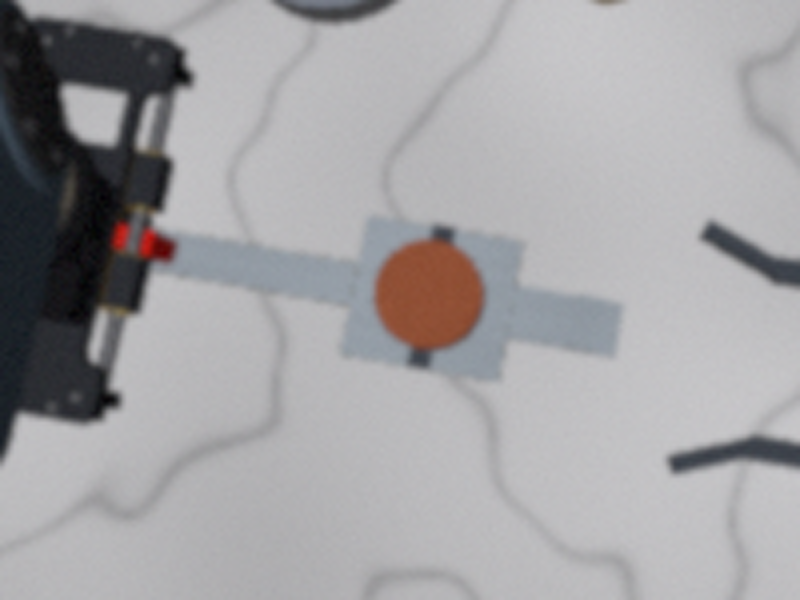

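```bash
cat > m.py <<'E'
from h import *
c=vision.camera("top");g=lambda x,y,z:ray(c,(150+y/4,130+x/4),z)[:2]
L=[ray(c,p,.016)[:2] for p in((220.75,324.5),(259.25,318),(241.5,455.5),(282,452.5))]
a=(L[0]+L[1])/2;b=(L[2]+L[3])/2;d=b-a;print("lane",a,np.degrees(np.arctan2(d[1],d[0])),np.linalg.norm(L[0]-L[1]),np.linalg.norm(L[2]-L[3]))
nose=(g(623,303,.003)+g(614,357,.003))/2;C=[g(372,215,.012),g(525,240,.012),g(500,380,.012),g(342,355,.012)];pl=np.mean(C,0)
for n,p in(("nose",nose),("plate",pl)):
    for A,t in((a,np.degrees(np.arctan2(d[1],d[0]))),(np.array([.5028,-.0994]),-100.5)):
        t=np.radians(t);u=np.array([np.cos(t),np.sin(t)]);v=np.array([-u[1],u[0]]);print(n,p,"lane x,y mm",((p-A)@u*1e3).round(1),((p-A)@v*1e3).round(1))
e=(C[1]+C[2]-C[0]-C[3]);print("carrier ang",np.degrees(np.arctan2(e[1],e[0])), np.degrees(np.arctan2(*(nose-pl)[::-1])))
E
python3 m.py
```

```text
lane [ 0.49870065 -0.09943416] -99.7665137894924 0.08548031671078983 0.08673847169155245
nose [ 0.51620901 -0.0199116 ] lane x,y mm -81.3 3.8
nose [ 0.51620901 -0.0199116 ] lane x,y mm -80.6 -1.3
plate [0.53499634 0.08300942] lane x,y mm -186.0 4.8
plate [0.53499634 0.08300942] lane x,y mm -185.2 -1.6
carrier ang -99.62254414581237 -100.34494406975695
```

```bash
python3 -m handwheel '[[0,-0.007,0,-0.0005],[0,-0.014,0,-0.0011],[0,-0.014,0,-0.0011],[-0.04,-0.014,0,-0.0011],[-0.08,-0.0135,0,-0.0011],[-0.12,-0.013,0,-0.0011],[-0.16,-0.013,0,-0.0011],[-0.2,-0.0125,0,-0.0011],[-0.24,-0.0125,0,-0.0011],[-0.28,-0.012,0,-0.0011],[-0.31,-0.012,0,-0.0011],[-0.333,-0.0117,0,-0.0011],[-0.333,-0.0117,0,-0.0011],[-0.333,-0.0117,0,-0.0011]]' && python3 - <<'E'
from h import *
o=robot.get_obs();Q=R.from_quat(o["tool_rot"]).as_matrix()
print(o["position"],np.degrees(np.arctan2(Q[1,0],Q[0,0])),o["ft_force"])
c=vision.camera("top");f=c["frame"]
save("i.png",cv2.resize(f[170:290,215:365],None,fx=5,fy=5,interpolation=cv2.INTER_CUBIC))
E
```

```text
time: 9.92
position: [0.5466, 0.1562, 0.0325]
tool_rot: [0.767, 0.642, -0.0, -0.0]
ft_force: [-0.4, -1.3, -1.2]
grip_width: 0.0137
grip_force: 25.0
[0.54659964 0.15618764 0.03250617] 79.87961799191618 [-0.42159038 -1.2923248  -1.22955111]
```

View pics/i.png

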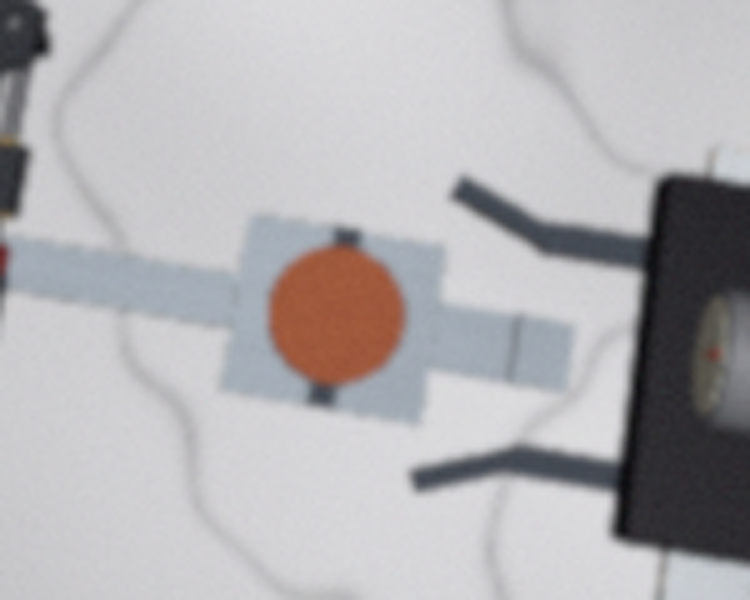

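The tongue and plate sit within about 0.5 mm of the lane's middle: tongue middle (568,357) against a lane centre of 356 at that column. I'll go on slowly and watch the forces.

```bash
python3 -m handwheel '[[-0.02,0,0,0],[-0.04,0,0,0],[-0.06,0,0,0],[-0.08,0,0,0],[-0.1,0,0,0],[-0.12,0,0,0],[-0.14,0,0,0],[-0.15,0,0,0],[-0.16,0,0,0],[-0.17,0,0,0]]';python3 -m handwheel '[[-0.01,0,0,0],[-0.02,0,0,0],[-0.03,0,0,0],[-0.04,0,0,0],[-0.05,0,0,0],[-0.06,0,0,0],[-0.067,0,0,0]]'; python3 - <<'E'
from h import *
o=robot.get_obs();Q=R.from_quat(o["tool_rot"]).as_matrix()
print(np.degrees(np.arctan2(Q[1,0],Q[0,0])),"tool force",Q.T@o["ft_force"],Q.T@o["moment"])
E
```

```text
time: 10.8
position: [0.5378, 0.1064, 0.0326]
tool_rot: [0.767, 0.642, 0.0, -0.0]
ft_force: [1.0, 1.5, -1.9]
grip_width: 0.0138
grip_force: 25.0
time: 11.38
position: [0.5342, 0.0866, 0.0326]
tool_rot: [0.766, 0.642, -0.0, -0.0]
ft_force: [-0.2, 1.8, -0.3]
grip_width: 0.0138
grip_force: 25.0
79.92766440053202 tool force [ 1.75652809 -0.54012236  0.29865848] [-0.09494091  0.25375596  0.00413202]
```

```bash
python3 -m handwheel '[[-0.015,0,0,0],[-0.03,0,0,0],[-0.045,0,0,0],[-0.06,0,0,0],[-0.075,0,0,0],[-0.09,0,0,0],[-0.1,0,0,0]]';python3 -m handwheel '[[-0.015,0,0,0],[-0.03,0,0,0],[-0.045,0,0,0],[-0.06,0,0,0],[-0.075,0,0,0],[-0.09,0,0,0],[-0.1,0,0,0],[-0.1,0,0,0]]'; python3 - <<'E'
from h import *
o=robot.get_obs();Q=R.from_quat(o["tool_rot"]).as_matrix()
print(np.degrees(np.arctan2(Q[1,0],Q[0,0])),"tool force",Q.T@o["ft_force"],Q.T@o["moment"])
E
```

```text
time: 11.97
position: [0.5289, 0.0567, 0.0325]
tool_rot: [0.767, 0.642, -0.0, -0.0]
ft_force: [0.7, 1.8, -1.3]
grip_width: 0.0139
grip_force: 25.0
time: 12.63
position: [0.5237, 0.027, 0.0325]
tool_rot: [0.767, 0.642, -0.0, 0.0]
ft_force: [-0.1, -0.4, -1.1]
grip_width: 0.014
grip_force: 25.0
79.91038822599083 tool force [-4.07147662e-01  4.85217556e-04  1.05084544e+00] [-0.06849925 -0.08360939 -0.03252045]
```

```bash
cat > s.py <<'E'
from h import *
o=robot.get_obs();Q=R.from_quat(o["tool_rot"]).as_matrix();p=np.array(o["position"])[:2]-[.5012,-.0975]
print("  lane x %.1f mm y %.1f | Ftool %s t %.1f"%(p@[-.1754,-.9845]*1e3,p@[.9845,-.1754]*1e3,np.round(Q.T@o["ft_force"],1),o["time"]))
E
p(){ grep -v . ; python3 s.py; }
python3 -m handwheel '[[-0.005,0,0,0],[-0.01,0,0,0],[-0.014,0,0,0],[-0.017,0,0,0]]' >/dev/null; python3 s.py
python3 -m handwheel '[[-0.005,0,0,0],[-0.01,0,0,0],[-0.014,0,0,0],[-0.017,0,0,0]]' >/dev/null; python3 s.py
python3 -m handwheel '[[-0.005,0,0,0],[-0.01,0,0,0],[-0.014,0,0,0],[-0.017,0,0,0]]' >/dev/null; python3 s.py
python3 -m handwheel '[[-0.005,0,0,0],[-0.01,0,0,0],[-0.014,0,0,0],[-0.017,0,0,0]]' >/dev/null; python3 s.py
```

```text
lane x -122.3 mm y 0.3 | Ftool [ 0.9 -0.4  0.7] t 13.0
  lane x -117.1 mm y 0.3 | Ftool [1.3 0.3 1.6] t 13.3
  lane x -111.9 mm y 0.3 | Ftool [1.8 0.4 0.4] t 13.6
  lane x -107.3 mm y 0.3 | Ftool [ 5.2  0.9 -0.3] t 14.0
```

```bash

python3 -m handwheel '[[-0.004,0,0,0],[-0.007,0,0,0],[-0.01,0,0,0],[-0.01,0,0,0]]' >/dev/null; python3 s.py
python3 -m handwheel '[[-0.004,0,0,0],[-0.007,0,0,0],[-0.01,0,0,0],[-0.01,0,0,0]]' >/dev/null; python3 s.py
python3 -m handwheel '[[-0.004,0,0,0],[-0.007,0,0,0],[-0.01,0,0,0],[-0.01,0,0,0]]' >/dev/null; python3 s.py
python3 -m handwheel '[[-0.004,0,0,0],[-0.007,0,0,0],[-0.01,0,0,0],[-0.01,0,0,0]]' >/dev/null; python3 s.py
python3 -m handwheel '[[-0.004,0,0,0],[-0.007,0,0,0],[-0.01,0,0,0],[-0.01,0,0,0]]' >/dev/null; python3 s.py
python3 -m handwheel '[[-0.004,0,0,0],[-0.007,0,0,0],[-0.01,0,0,0],[-0.01,0,0,0]]' >/dev/null; python3 s.py
```

```text
lane x -104.0 mm y 0.3 | Ftool [4.9 1.1 1.9] t 14.3
  lane x -101.0 mm y 0.3 | Ftool [ 4.   0.7 -0.1] t 14.6
  lane x -98.0 mm y 0.3 | Ftool [ 4.7 -0.1  0.1] t 15.0
  lane x -95.0 mm y 0.2 | Ftool [ 5.  -0.2  0.1] t 15.3
  lane x -92.3 mm y 0.2 | Ftool [ 6.6 -0.1 -0.7] t 15.6
  lane x -88.7 mm y 0.3 | Ftool [ 2.9 -0.3 -0.2] t 16.0
```

```bash

python3 -m handwheel '[[-0.003,0,0,0],[-0.005,0,0,0],[-0.005,0,0,0],[-0.005,0,0,0]]' >/dev/null; python3 s.py
python3 -m handwheel '[[-0.003,0,0,0],[-0.005,0,0,0],[-0.005,0,0,0],[-0.005,0,0,0]]' >/dev/null; python3 s.py
python3 -m handwheel '[[-0.003,0,0,0],[-0.005,0,0,0],[-0.005,0,0,0],[-0.005,0,0,0]]' >/dev/null; python3 s.py
python3 -m handwheel '[[-0.003,0,0,0],[-0.005,0,0,0],[-0.005,0,0,0],[-0.005,0,0,0]]' >/dev/null; python3 s.py
python3 -m handwheel '[[-0.003,0,0,0],[-0.005,0,0,0],[-0.005,0,0,0],[-0.005,0,0,0]]' >/dev/null; python3 s.py
```

```text
lane x -87.3 mm y 0.3 | Ftool [ 3.5 -0.5 -0.2] t 16.3
  lane x -86.1 mm y 0.3 | Ftool [ 5.  -0.1  0.5] t 16.6
  lane x -84.9 mm y 0.2 | Ftool [ 6.6 -0.2 -0.3] t 17.0
  lane x -83.6 mm y 0.2 | Ftool [ 6.5 -0.1 -0.4] t 17.3
  lane x -82.2 mm y 0.1 | Ftool [ 7.9 -0.3 -1.2] t 17.6
```

```bash

python3 -m handwheel '[[-0.003,0,0,0],[-0.005,0,0,0],[-0.005,0,0,0],[-0.005,0,0,0]]' >/dev/null; python3 s.py
python3 -m handwheel '[[-0.003,0,0,0],[-0.005,0,0,0],[-0.005,0,0,0],[-0.005,0,0,0]]' >/dev/null; python3 s.py
python3 -m handwheel '[[-0.003,0,0,0],[-0.005,0,0,0],[-0.005,0,0,0],[-0.005,0,0,0]]' >/dev/null; python3 s.py
```

```text
lane x -80.7 mm y 0.2 | Ftool [ 7.2  0.3 -0.1] t 18.0
  lane x -79.3 mm y 0.1 | Ftool [ 8.3 -0.7 -0.8] t 18.3
  lane x -78.4 mm y 0.0 | Ftool [10.9  0.6 -0.2] t 18.6
```

```bash

python3 -m handwheel '[[-0.003,0,0,0],[-0.005,0,0,0],[-0.005,0,0,0],[-0.005,0,0,0]]' >/dev/null; python3 s.py
python3 -m handwheel '[[-0.003,0,0,0],[-0.005,0,0,0],[-0.005,0,0,0],[-0.005,0,0,0]]' >/dev/null; python3 s.py
```

```text
lane x -77.3 mm y -0.1 | Ftool [12.1  0.5 -1.1] t 19.0
  lane x -76.1 mm y -0.2 | Ftool [14.7  1.1 -1. ] t 19.3
```

```bash

python3 -m handwheel '[[0.003,0,0,0],[0.006,0,0,0],[0.007,0,0,0],[0.007,0,0,0]]' >/dev/null; python3 s.py
python3 -m handwheel '[[0.002,0,0,0],[0.004,0,0,0],[0.005,0,0,0],[0.005,0,0,0]]' >/dev/null; python3 s.py
python3 -m handwheel '[[0.002,0,0,0],[0.003,0,0,0],[0.003,0,0,0],[0.003,0,0,0]]' >/dev/null; python3 s.py
```

```text
lane x -77.5 mm y -0.0 | Ftool [11.8  0.6 -1.4] t 19.6
  lane x -78.6 mm y 0.1 | Ftool [ 9.2 -0.1 -0.6] t 20.0
  lane x -79.2 mm y 0.1 | Ftool [ 6.8  0.6 -0.2] t 20.3
```

```bash

python3 -m handwheel '[[0.002,0,0,0],[0.003,0,0,0],[0.003,0,0,0],[0.003,0,0,0]]' >/dev/null; python3 s.py
python3 -m handwheel '[[0.002,0,0,0],[0.003,0,0,0],[0.003,0,0,0],[0.003,0,0,0]]' >/dev/null; python3 s.py
python3 -m handwheel '[[0.002,0,0,0],[0.003,0,0,0],[0.003,0,0,0],[0.003,0,0,0]]' >/dev/null; python3 s.py
```

```text
lane x -79.4 mm y 0.2 | Ftool [ 5.1 -0.7  0.3] t 20.6
  lane x -79.6 mm y 0.4 | Ftool [-2.1 -1.7  0.5] t 21.0
  lane x -79.8 mm y 0.5 | Ftool [-5.3 -0.8  0.4] t 21.3
```

The force turns to a pull at once while the position holds at -79.6 mm, so the catch holds. I'll relieve the pull, open and lift away.

```bash

python3 -m handwheel '[[0,0,0,0]]' - 8 >/dev/null; python3 s.py
python3 -m handwheel '[[-0.003,0,0,0],[-0.005,0,0,0],[-0.005,0,0,0]]' >/dev/null; python3 s.py
python3 -m handwheel '[[0,0,0,0],[0,0,0,0],[0,0,0,0],[0,0,0,0],[0,0,0,0],[0,0,0,0],[0,0,0,0],[0,0,0,0],[0,0,0,0],[0,0,0,0]]' 60
python3 -m handwheel '[[0,0,-0.04,0],[0,0,-0.1,0],[0,0,-0.2,0],[0.1,0,-0.3,0],[0.2,0,-0.4,0],[0.3,0,-0.5,0],[0.4,0,-0.5,0],[0.4,0,-0.5,0],[0.4,0,-0.5,0]]'
python3 - <<'E'
from h import *
c=vision.camera("top");f=c["frame"];o=robot.get_obs();w=vision.camera("wrist")
r,n=red(f);print(r,n,ray(c,r,.05));r,n=red(w["frame"]);print(r,n,wray(w,o,r,.05))
save("j.png",np.hstack([cv2.resize(f[170:290,230:350],(400,400)),cv2.resize(w["frame"],(400,300)).__class__((0,)) if 0 else cv2.copyMakeBorder(cv2.resize(w["frame"],(400,300)),50,50,0,0,0)]))
E
```

```text
lane x -79.8 mm y 0.5 | Ftool [-6.9 -0.6  1.4] t 21.4
  lane x -79.6 mm y 0.4 | Ftool [-1.7 -0.5  1.7] t 21.6
time: 22.47
position: [0.5155, -0.0191, 0.0326]
tool_rot: [0.766, 0.642, -0.0, 0.0]
ft_force: [-1.1, 0.8, -0.4]
grip_width: 0.0522
grip_force: 0.0
time: 23.22
position: [0.5364, 0.1005, 0.1831]
tool_rot: [0.765, 0.644, 0.0, 0.0]
ft_force: [-0.9, -0.2, -0.7]
grip_width: 0.0521
grip_force: 0.0
[232.7027027  286.04054054] 74 [ 0.51291034 -0.02061944  0.05      ]
[300.13793103 255.54022989] 87 [ 0.51200478 -0.03969853  0.05      ]
```

View pics/j.png

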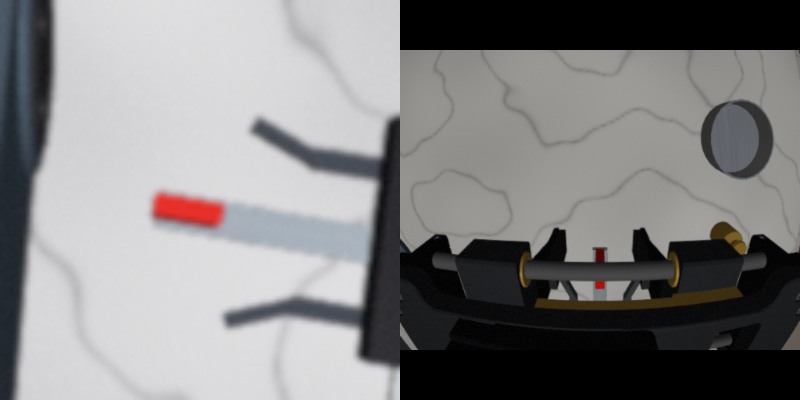

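The picture shows the carrier in the lane with its plate hidden under the head, and the grip free at (210,188) on the left half. The gripper is clear of it.

```bash
python3 -c "
from rig import job;print(job.hand_in())"
```

```text
the job is handed in; nothing more can be done
None
```

The carrier is clicked in behind the catch: a gentle pull back met firm resistance. I let go, moved the gripper clear and handed the job in at about 23 s; no verdict was returned.

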